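# Shut the red valve in the studio manifold box

## Task

Push the white cover of the manifold box along its rails, without lifting it, until it meets the end stop over the closed half of the box. Then push the red valve handle that this uncovers round to its stop, so that it lies straight across its pipe (shut), and back away. Leave the blue handle as it is and do not disturb the bowl, the jar and the cup standing by.

Things in the scene. Friction and masses are not known exactly. Their poses are not given: they have to be found in the camera images.
- manifold_box: Fixed grey box, 290 (x) x 350 (y) x 85 mm high; origin under its centre, z up. Its -y half is an open valve bay (inside x -125 to 125, y -160 to -8 mm, floor at 6 mm), its +y half closed with a flat top at 85 mm. Aluminium rails, tops at 97 mm, edge the top on all four sides; the cover slides between them along y. End stop: inner face at y = +163 mm. Two pipe stubs stick out 25 mm at -y.
- cover: Loose white plate, 267 (x) x 165 (y) x 8 mm, 0.3 to 0.65 kg, flat on the box (underside at 85 mm, 2.5 mm play beside the rails). Origin: centre of underside; axes as the box's. Black push ridge across its middle: 110 mm along x, 12 mm thick in y, top 34 mm above the origin. Starts over the bay, origin at box y -84 to -65 mm; at the end stop it is at +80 mm. Slides with 1 to 8 N.
- red_handle (a joint): Red handle's angle, rad: 0 = open, pointing along box +y in line with its pipe; grows clockwise seen from above; pi/2 = shut, at a hard stop, pointing along box +x across the pipe. Stays where left; takes about 0.2 N m to turn (3 to 4 N near the tip). A straight bar 16 mm wide, 74 mm from pivot to tip, from 56 to 76 mm above the bench.
- red_pivot (a point): Point on the vertical axis of the red handle, at its top face (76 mm above the bench). It is at box x -68 or +40 mm, box y -125 mm; the blue one is at the other place.
- red_tip (a point): Middle of the outer end of the red handle, at its top face, 74 mm from the pivot.
- blue_handle (a joint): Angle of the blue valve handle, same kind, size and sense as the red one; starts about open and must stay as it is.
- blue_pivot (a point): Point on the vertical axis of the blue handle, at its top face.
- blue_tip (a point): Middle of the outer end of the blue handle, at its top face.
- bowl: White ceramic bowl, 120 mm across, 60 mm high, loose, beside the box on its -y side; origin under its centre. Bystander.
- glaze_jar: Amber glass jar with white cap, 60 mm across, 85 mm high, loose, beside the box on its -y side; origin under its centre. Bystander.
- cup: Terracotta cup, 76 mm across, 85 mm high, loose, beside the box on its +y side; origin under its centre. Bystander.

How it is judged:
On the way, in this order (a step that is already met when the one before it is completed fails the run):
1. the cover has been slid to within 18 mm of the end stop (y of cover in the frame of manifold_box above 0.062 m), for 0.2 s.
2. the red handle has been pushed shut (value of joint red_handle above 1.45 rad), for 0.2 s.
At the end, for the whole second after the job is handed in: The cover lies flat and at rest on the box within 18 mm of the end stop; the red handle is within 0.12 rad (7 degrees) of its shut stop; the blue handle's tip is within 15 mm, and the bowl, jar and cup within 20 mm, of where they started (y of cover in the frame of manifold_box above 0.062 m and z of cover in the frame of manifold_box between 0.079 and 0.091 m and angle between cover's own z axis and vertical below 0.05 rad and linear speed of cover below 0.02 m/s and value of joint red_handle above 1.45 rad and distance of blue_tip from where it was at the start of the episode below 0.015 m and distance of each of bowl, glaze_jar, cup from where it was at the start of the episode below 0.02 m); the robot touches nothing.
It fails at once if the cover is lifted (raised over 10 mm or tipped over 0.12 rad) (z of cover in the frame of manifold_box above 0.095 m or angle between cover's own z axis and vertical above 0.12 rad).
It fails at once if the blue handle is moved by over 15 mm at its tip (distance of blue_tip from where it was at the start of the episode above 0.015 m).
It fails at once if the bowl, jar or cup is shifted over 20 mm, or tipped (distance of any of bowl, glaze_jar, cup from where it was at the start of the episode above 0.02 m or angle between any of bowl, glaze_jar, cup's own z axis and vertical above 0.3 rad).
It also fails if it takes over 48 s, if anything falls off the work surface, if the arm or the gripper's body presses on something with over 40 N, if the wrist force passes 120 N, or if a joint passes its speed limit or range.

## Robot

A 7-joint arm with a two-finger parallel gripper is mounted at the origin on the work surface. World frame = base frame: x ahead of the robot, y to its left, z up, the work surface at z = 0. Lengths are in m, angles in rad, forces in N, time in s.
With the tool pointing down it reaches from about 0.425 to 0.925 m from the base axis. Payload 6.8 kg.
Tool frame: the origin (TCP) lies on the centre line of the jaws, within the pads' length; the fingertips stand 19 mm ahead of it and the grasp point (between the pads) is the TCP (r.tip_extent is the y of the fingertips in the tool frame, in m); y points along the fingers, z is the direction in which the jaws open and shut, and the axes are right-handed (so a half turn about y gives the same grasp; the last joint's range is limited). The gripper opens to 85 mm and grips with 20 to 120 N. Pads are 22 mm wide; open, the fingers measure 114 mm over their backs; the gripper's body (76 mm by 85 mm) begins 54 mm behind the grasp point. The pads swing forward as they close: fully open they stand 13 mm farther back than shut.
Start: joints at [1.139, 0.477, 0.022, 1.555, -0.011, 1.109, -0.083], TCP at [0.215, -0.64, 0.25] pointing down, gripper open.
Joint ranges: [-2.96, 2.96], [-0.34, 2.1], [-1.41, 1.46], [0.24, 2.44], [-1.37, 4.51], [0.17, 1.92], [-2.96, 2.96]. Speed limits (rad/s): [2.39, 2.39, 3.14, 3.14, 3.14, 3.14, 3.14].

## Interface

Orientations are given as a rotation vector (axis times angle).
In Python, from bench import r gives the robot as it stands. The module is installed in compiled form; this text tells all that it offers.
- The arm moves only by the tool jog_arm, never from a script. Its argument "motion" is a list of rows, each a list of 3 entries, a list of its own where there are three numbers: the opening, from 0 (shut) to 1 (fully open), then the shift along the tool's x, y, z in m, then the turn, a rotation vector about the tool's x, y, z in degrees. A call has 1 to 10 rows; each row shifts and turns the commanded pose from where the row before left it, along the tool's axes as they then stand; what a row does not reach is not made up. A row lasts 1/12 s, in which the tool goes at most 41.7 mm and 7.16 degrees, less where a joint would pass 70% of its speed; a pose out of reach is approached as far as the arm can. A call with a gripper value outside its range is refused whole. The fingers move at their own pace and stop on an object; "force" is the grip in N (left out, the last holds). Time passes only in rows, so rows that do not move let the fingers close. It gives the time, the measured TCP pose, the force and the opening at its end, in the units of the state.
- r.get_obs(): the state, without advancing time (a new reading comes with each control period).
- r.grab_frame(name): name is "side" or "top" or "wrist"; returns a dict with "image" (400x640x3 uint8, red, green, blue), "range_z" (400x640 float32, m along the optical axis (not along the pixel's ray), 0 where there is no reading), "fx", "fy", "cx", "cy" (pixels), "xyz" and "orientation" of the camera in the world. Camera axes: x right, y down, z forward; pixel columns grow to the right and rows downward; lengths in m; the calibration is good to about 2 mm. A picture is of the moment at which its call begins.
- r.hand_in(): hands the job in, once; it reports no verdict.
The state is a dict: "clock": time; "joints": joint angles; "qvel": joint speeds; "tau": joint torques, N m; "tcp_pos": TCP position; "orientation": TCP orientation; "contact_force": force on the tool from outside, world axes, zero at the start; "moment": the same for the moment, N m; "grip_width": finger opening in m.
Only numpy, scipy, OpenCV 4.12 (cv2) and the standard library are available. Lean on these libraries where they do the work, as an engineer would, in place of code of your own. Each camera call takes 0.05 s, during which the arm holds its last target.

## Working session

There is one attempt and no reset: what is moved stays moved. The work goes in short steps, Python scripts to look and compute and a tool call to move; the robot and the scene stay as the last step left them, time stands still between calls to the robot, and variables do not carry over. Pictures are saved under pics/ and viewed, and the job is handed in when it is done.

Besides the shell and the picture viewer there is one more tool, called after "Emit:" in YAML: its name, and indented under it one key for each argument. jog_arm: Moves the arm, as the interface text tells. Its arguments: {"type":"object","properties":{"motion":{"type":"array","items":{"type":"array"}},"force":{"type":"number"}},"required":["motion"]}

```bash
mkdir -p pics; cat > h.py <<'E'
import numpy as np, cv2
from scipy.spatial.transform import Rotation as R
from bench import r
def grab(n,fn):
    f=r.grab_frame(n); cv2.imwrite('pics/%s.png'%fn,f['image'][:,:,::-1]); 
    np.savez('pics/%s.npz'%fn,**{k:np.array(v) for k,v in f.items()}); return f
def Rm(o):
    o=np.array(o,float)
    return o if o.shape==(3,3) else (R.from_rotvec(o).as_matrix() if o.size==3 else R.from_quat(o).as_matrix())
def px(f,u,v,z=None):
    # world point from pixel; z given -> intersect plane
    d=np.array([(u-f['cx'])/f['fx'],(v-f['cy'])/f['fy'],1.]); M=Rm(f['orientation']); p=np.array(f['xyz'])
    w=M@d
    if z is not None: return p+w*(z-p[2])/w[2]
    return p+w*f['range_z'][int(v),int(u)]
def st():
    o=r.get_obs(); print({k:(np.round(v,3).tolist()) for k,v in o.items()}); print(Rm(o['orientation']).round(3)); return o
E
python3 - <<'E'
from h import *
st()
for n in ['side','top','wrist']:
    f=grab(n,n+'0'); print(n,f['xyz'],f['orientation'],f['fx'],f['cx'],f['cy'])
print(r.tip_extent)
E
```

```text
{'clock': 0.0, 'joints': [1.139, 0.478, 0.022, 1.556, -0.011, 1.109, -0.083], 'qvel': [0.0, -0.001, 0.001, -0.0, -0.001, -0.001, 0.002], 'tau': [-0.001, -59.646, 1.607, -28.12, 0.012, 0.009, -0.0], 'tcp_pos': [0.215, -0.639, 0.249], 'orientation': [-0.335, 2.048, -2.045], 'contact_force': [-0.285, 0.387, 0.569], 'moment': [0.047, 0.063, 0.025], 'grip_width': 0.086}
[[-0.948 -0.001  0.318]
 [-0.318  0.002 -0.948]
 [ 0.    -1.    -0.002]]
side [ 0.51202478 -0.97741011  0.82375201] [-2.21524638 -0.00436172 -0.01720607] 492.7239152279848 316.4483370000187 199.6872897685156
top [0.42465746 0.02688521 0.94605282] [-2.1671805   2.14368631 -0.11873891] 370.8486372687456 320.0803739619876 199.99992566986114
wrist [ 0.28771583 -0.61503135  0.3726791 ] [ 2.34010933 -1.68163182 -0.26169725] 332.88401032244843 315.0159511441568 206.27302791060086
0.019
```

View pics/top0.png

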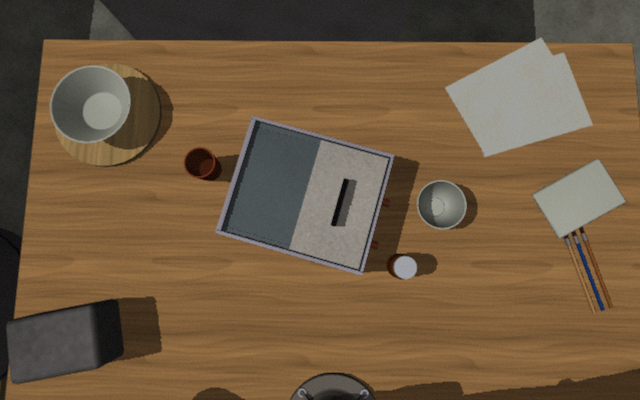

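View pics/side0.png

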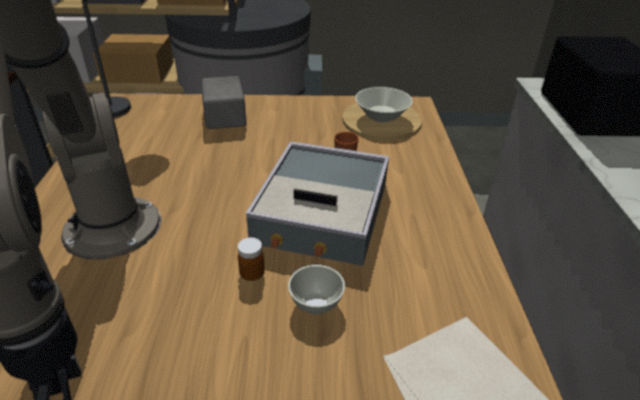

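```bash
python3 - <<'E'
import cv2
a=cv2.imread('pics/top0.png')[105:290,180:480]
cv2.imwrite('pics/c0.png',cv2.resize(a,None,fx=2.66,fy=2.66,interpolation=cv2.INTER_CUBIC))
E
```

```text
(no output)
```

View pics/c0.png

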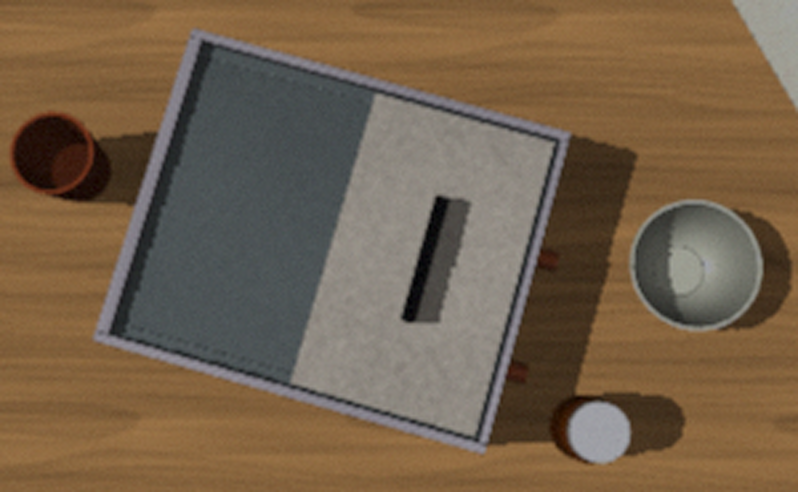

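```bash
python3 - <<'E'
from h import *
f=dict(np.load('pics/top0.npz'))
c=lambda u,v,z:px(f,180+(u+.5)/2.66-.5,105+(v+.5)/2.66-.5,z)
C=[c(*p,.097) for p in [(193,31),(571,133),(484,451),(95,338)]]
for p in C: print(p.round(4))
for i in range(4): print(np.linalg.norm(C[i]-C[(i+1)%4]).round(4))
TL,TR,BR,BL=C
ctr=sum(C)/4; 
yb=(TL-TR)+(BL-BR); yb/=np.linalg.norm(yb); xb=(TL-BL)+(TR-BR); xb/=np.linalg.norm(xb)
print('ctr',ctr,'yaw from y',np.degrees(np.arctan2(-yb[0],yb[1])),'from x',np.degrees(np.arctan2(xb[1],xb[0])))
def L(p):
    d=p-ctr; return np.array([d@xb,d@yb]).round(4)
for p in [(438,196),(449,198),(415,321),(404,320)]: print('ridge',L(c(*p,.119)), c(*p,.119).round(3))
for p in [(374,95),(291,383)]: print('coveredge',L(c(*p,.093)))
print('bowl',L(c(697,265,.06)),'jar',L(c(598,433,.085)),'cup',L(c(53,154,.085)))
for p in [(300,200),(380,250),(50,480),(430,250)]: print(px(f,180+p[0]/2.66,105+p[1]/2.66).round(4))
E
```

```text
[0.7248 0.1987 0.097 ]
[ 0.6349 -0.1369  0.097 ]
[ 0.3592 -0.06    0.097 ]
[0.4508 0.2741 0.097 ]
0.3475
0.2862
0.3464
0.2842
ctr [0.5424249  0.06897886 0.097     ] yaw from y -15.164146203811965 from x -15.478491717099
ridge [ 0.0536 -0.0769] [ 0.574 -0.019  0.119]
ridge [ 0.0545 -0.0863] [ 0.572 -0.028  0.119]
ridge [-0.0539 -0.0865] [ 0.467 -0.     0.119]
ridge [-0.0557 -0.0774] [0.468 0.009 0.119]
coveredge [0.1304 0.0018]
coveredge [-0.1331  0.0012]
bowl [ 0.0685 -0.3184] jar [-0.1008 -0.264 ] cup [0.0017 0.2636]
[0.5742 0.1003 0.0852]
[0.5295 0.029  0.0918]
[ 0.3189  0.3387 -0.0022]
[ 0.5271 -0.0134  0.1149]
```

Emit:
jog_arm:
  motion:
    - [0.5,[0,0,0],[0,-7,0]]
    - [0.5,[0,0,0],[0,-7,0]]
    - [0.5,[0,0,0],[0,-7,0]]
    - [0.5,[0,0,0],[0,-7,0]]
    - [0.5,[0,0,0],[0,-7,0]]
    - [0.5,[0,0,0],[0,-7,0]]
    - [0.5,[0,0,0],[0,-7,0]]
    - [0.5,[0,0,0],[0,-7,0]]
    - [0.5,[0,0,0],[0,0,0]]

```text
clock: 0.9
tcp_pos: [0.2145, -0.6398, 0.2499]
orientation: [-1.071, 1.403, -1.401]
contact_force: [-0.0, -0.4, 0.1]
grip_width: 0.043
```

Emit:
jog_arm:
  motion:
    - [0.5,[-0.032,0,0.006],[0,0,0]]
    - [0.5,[-0.032,0,0.006],[0,0,0]]
    - [0.5,[-0.032,0,0.006],[0,0,0]]
    - [0.5,[-0.032,0,0.006],[0,0,0]]
    - [0.5,[-0.032,0,0.006],[0,0,0]]
    - [0.5,[-0.032,0,0.006],[0,0,0]]
    - [0.5,[-0.032,0,0.006],[0,0,0]]
    - [0.5,[-0.032,0,0.006],[0,0,0]]
    - [0.5,[-0.032,0,0.006],[0,0,0]]
    - [0.5,[-0.032,0,0.006],[0,0,0]]

```text
clock: 1.73
tcp_pos: [0.3582, -0.346, 0.2503]
orientation: [-1.067, 1.408, -1.408]
contact_force: [0.6, -0.5, 1.0]
grip_width: 0.0425
```

Emit:
jog_arm:
  motion:
    - [0.5,[-0.032,0,0.006],[0,0,0]]
    - [0.5,[-0.032,0,0.006],[0,0,0]]
    - [0.5,[-0.032,0,0.006],[0,0,0]]
    - [0.5,[-0.032,0,0.006],[0,0,0]]
    - [0.5,[-0.032,0,0.006],[0,0,0]]
    - [0.5,[-0.032,0,0.006],[0,0,0]]
    - [0.5,[-0.032,0,0.006],[0,0,0]]
    - [0.5,[-0.032,0,0.006],[0,0,0]]
    - [0.5,[-0.032,0,0.006],[0,0,0]]
    - [0.5,[0,0,0],[0,0,0]]

```text
clock: 2.57
tcp_pos: [0.4891, -0.0773, 0.2509]
orientation: [-1.068, 1.402, -1.4]
contact_force: [-0.0, 0.8, 1.1]
grip_width: 0.0427
```

```bash
cat >> h.py <<'E'
CTR=np.array([.5424,.0690]); A=np.radians(-15.3); XB=np.array([np.cos(A),np.sin(A)]); YB=np.array([-np.sin(A),np.cos(A)])
def L(p): d=np.array(p)[:2]-CTR; return np.array([d@XB,d@YB,p[2]]).round(4)
def tool():
    o=r.get_obs(); M=Rm(o['orientation']); t=np.array(o['tcp_pos'])
    print('clk',o['clock'],'box tcp',L(t),'tip z',round(t[2]+.019*M[2,1],4),'zaxis ang',np.degrees(np.arctan2(M[1,2],M[0,2])).round(2),'tooly',M[:,1].round(3),'F',np.round(o['contact_force'],1),'w',o['grip_width'],'q',np.round(o['joints'],2))
E
python3 - <<'E'
from h import *
tool(); grab('wrist','w1'); grab('side','s1')
E
```

```text
clk 2.5667 box tcp [-0.0128 -0.1552  0.2509] tip z 0.2319 zaxis ang -15.18 tooly [ 0.003  0.003 -1.   ] F [-0.   0.8  1.1] w 0.0426677760058171 q [ 0.52  0.22 -0.55  1.95  0.13  1.   -0.36]
```

View pics/w1.png

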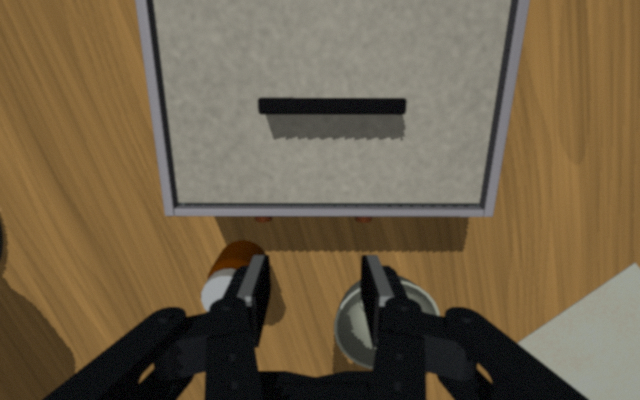

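Emit:
jog_arm:
  motion:
    - [0.5,[-0.015,0,0.006],[0,0,0]]
    - [0.5,[-0.015,0,0.006],[0,0,0]]
    - [0.5,[0,0.025,0],[0,0,0]]
    - [0.5,[0,0.025,0],[0,0,0]]
    - [0.5,[0,0.025,0],[0,0,0]]
    - [0.5,[0,0.025,0],[0,0,0]]
    - [0.5,[0,0.015,0],[0,0,0]]
    - [0.5,[0,0.01,0],[0,0,0]]
    - [0.5,[0,0.006,0],[0,0,0]]
    - [0.5,[0,0,0],[0,0,0]]

```text
clock: 3.5
tcp_pos: [0.5055, -0.0594, 0.1185]
orientation: [-1.07, 1.408, -1.406]
contact_force: [0.2, 0.7, -0.7]
grip_width: 0.0429
```

```bash
python3 - <<'E'
from h import *
tool(); grab('wrist','w2'); grab('side','s2')
E
```

```text
clk 3.5 box tcp [-0.0017 -0.1336  0.1185] tip z 0.0995 zaxis ang -15.57 tooly [-0.002 -0.    -1.   ] F [ 0.2  0.7 -0.7] w 0.042896597014684026 q [ 0.4   0.43 -0.5   2.03  0.3   0.75 -0.55]
```

View pics/w2.png

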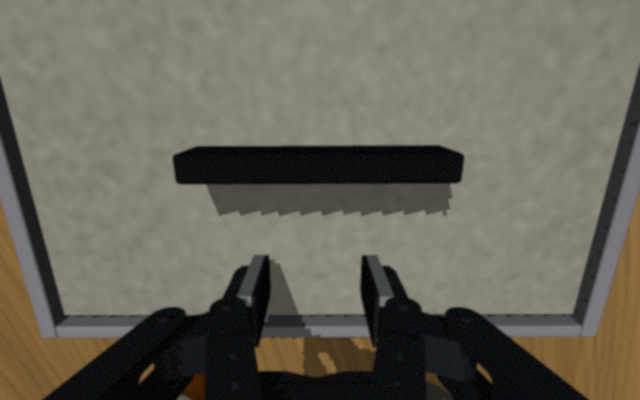

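View pics/s2.png

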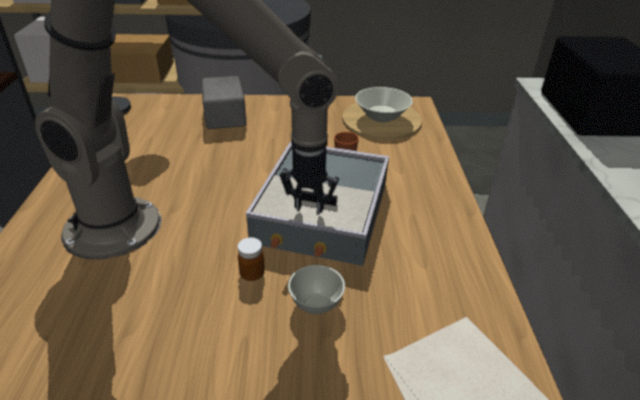

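Emit:
jog_arm:
  motion:
    - [0.5,[-0.01,0,0],[0,0,0]]
    - [0.5,[-0.01,0,0],[0,0,0]]
    - [0.5,[-0.01,0,0],[0,0,0]]
    - [0.5,[-0.01,0,0],[0,0,0]]
    - [0.5,[-0.01,0,0],[0,0,0]]
    - [0.5,[-0.012,0,0],[0,0,0]]
    - [0.5,[-0.012,0,0],[0,0,0]]
    - [0.5,[-0.012,0,0],[0,0,0]]
    - [0.5,[-0.012,0,0],[0,0,0]]
    - [0.5,[-0.012,0,0],[0,0,0]]

```text
clock: 4.43
tcp_pos: [0.5357, 0.0485, 0.1193]
orientation: [-1.07, 1.405, -1.405]
contact_force: [-1.2, -3.9, 2.5]
grip_width: 0.0426
```

```bash
python3 - <<'E'
from h import *
tool(); grab('wrist','w3')
E
```

```text
clk 4.4333 box tcp [-0.0011 -0.0215  0.1193] tip z 0.1003 zaxis ang -15.45 tooly [-0. -0. -1.] F [-1.2 -3.9  2.5] w 0.042585469625597346 q [ 0.2   0.47 -0.51  1.97  0.32  0.78 -0.76]
```

View pics/w3.png

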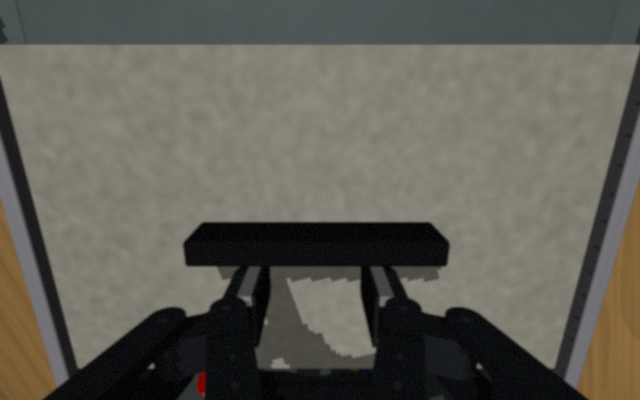

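Emit:
jog_arm:
  motion:
    - [0.5,[-0.01,0,0],[0,0,0]]
    - [0.5,[-0.01,0,0],[0,0,0]]
    - [0.5,[-0.01,0,0],[0,0,0]]
    - [0.5,[-0.01,0,0],[0,0,0]]
    - [0.5,[-0.01,0,0],[0,0,0]]
    - [0.5,[-0.01,0,0],[0,0,0]]
    - [0.5,[-0.006,0,0],[0,0,0]]
    - [0.5,[-0.004,0,0],[0,0,0]]
    - [0.5,[-0.004,0,0],[0,0,0]]
    - [0.5,[0,0,0],[0,0,0]]

```text
clock: 5.32
tcp_pos: [0.5554, 0.1198, 0.1193]
orientation: [-1.069, 1.405, -1.404]
contact_force: [0.1, 0.6, 0.5]
grip_width: 0.0428
```

```bash
python3 - <<'E'
from h import *
tool(); grab('wrist','w4'); grab('top','t4')
E
```

```text
clk 5.3167 box tcp [-0.0009  0.0525  0.1193] tip z 0.1003 zaxis ang -15.41 tooly [ 0.     0.001 -1.   ] F [0.1 0.6 0.5] w 0.04277793449787897 q [ 0.07  0.51 -0.51  1.9   0.33  0.81 -0.88]
```

View pics/w4.png

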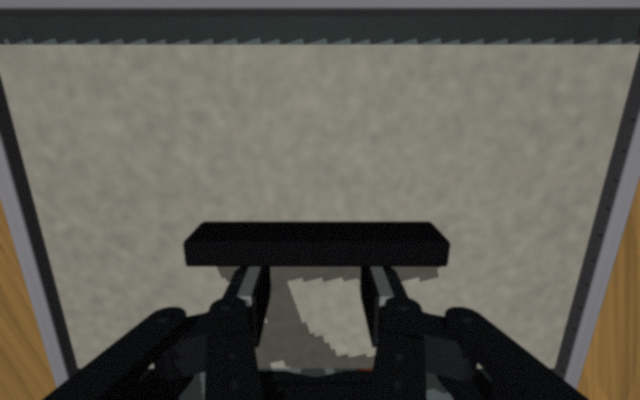

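Emit:
jog_arm:
  motion:
    - [0.5,[-0.003,0,0],[0,0,0]]
    - [0.5,[-0.003,0,0],[0,0,0]]
    - [0.5,[-0.002,0,0],[0,0,0]]
    - [0.5,[-0.001,0,0],[0,0,0]]
    - [0.5,[0,0,0],[0,0,0]]

```text
clock: 5.83
tcp_pos: [0.5578, 0.1275, 0.1194]
orientation: [-1.069, 1.405, -1.405]
contact_force: [-0.3, -2.3, 1.5]
grip_width: 0.0424
```

```bash
python3 - <<'E'
from h import *
tool(); grab('wrist','w5')
E
```

```text
clk 5.8333 box tcp [-0.0006  0.0605  0.1194] tip z 0.1004 zaxis ang -15.45 tooly [ 0.  0. -1.] F [-0.3 -2.3  1.5] w 0.042362137838187174 q [ 0.06  0.52 -0.51  1.89  0.34  0.82 -0.9 ]
```

View pics/w5.png

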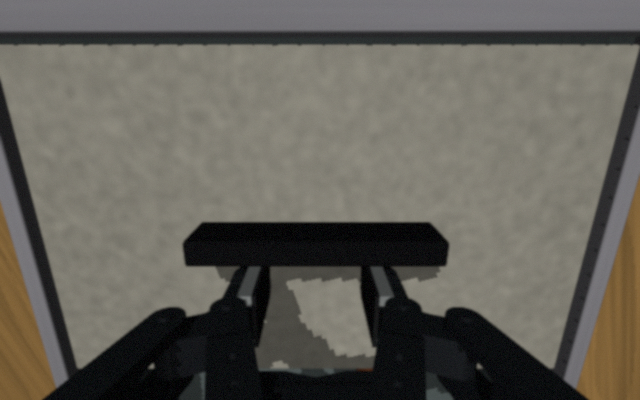

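Emit:
jog_arm:
  motion:
    - [0.5,[-0.001,0,0],[0,0,0]]
    - [0.5,[-0.001,0,0],[0,0,0]]
    - [0.5,[-0.001,0,0],[0,0,0]]
    - [0.5,[-0.001,0,0],[0,0,0]]
    - [0.5,[0,0,0],[0,0,0]]
    - [0.5,[0,0,0],[0,0,0]]

```text
clock: 6.38
tcp_pos: [0.5587, 0.1311, 0.1193]
orientation: [-1.07, 1.405, -1.405]
contact_force: [-0.3, -4.7, 2.8]
grip_width: 0.0425
```

```bash
python3 - <<'E'
from h import *
tool(); grab('wrist','w6')
E
```

```text
clk 6.3833 box tcp [-0.0006  0.0642  0.1193] tip z 0.1003 zaxis ang -15.44 tooly [ 0. -0. -1.] F [-0.3 -4.7  2.8] w 0.04249485002531081 q [ 0.05  0.52 -0.51  1.88  0.34  0.82 -0.9 ]
```

View pics/w6.png

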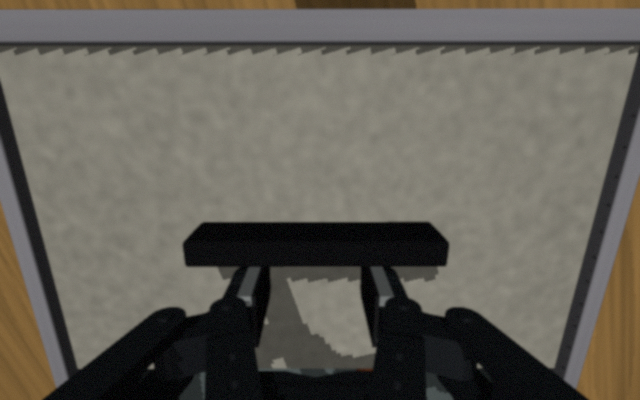

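Emit:
jog_arm:
  motion:
    - [0.5,[0.01,0,0],[0,0,0]]
    - [0.5,[0.01,-0.01,0],[0,0,0]]
    - [0.0,[0.01,-0.03,0],[0,0,0]]
    - [0.0,[0.03,-0.03,0],[0,0,0]]
    - [0.0,[0.03,-0.03,0],[0,0,0]]
    - [0.0,[0.03,-0.03,0],[0,0,0]]
    - [0.0,[0.03,0,0],[0,0,0]]
    - [0.0,[0.03,0,0],[0,0,0]]
    - [0.0,[0.03,0,0],[0,0,0]]
    - [0.0,[0.03,0,0],[0,0,0]]

```text
clock: 7.27
tcp_pos: [0.4945, -0.0997, 0.2487]
orientation: [-1.068, 1.404, -1.405]
contact_force: [0.7, -0.4, -1.0]
grip_width: -0.0002
```

```bash
python3 - <<'E'
from h import *
tool(); grab('wrist','w7'); f=grab('top','t7')
a=f['image'][105:290,180:480,::-1]
cv2.imwrite('pics/c7.png',cv2.resize(a,None,fx=2.66,fy=2.66,interpolation=cv2.INTER_CUBIC))
E
```

```text
clk 7.2667 box tcp [-0.0017 -0.1754  0.2487] tip z 0.2297 zaxis ang -15.44 tooly [ 0.002  0.    -1.   ] F [ 0.7 -0.4 -1. ] w -0.00017585251654610452 q [ 0.51  0.24 -0.51  1.93  0.14  1.   -0.32]
```

View pics/w7.png

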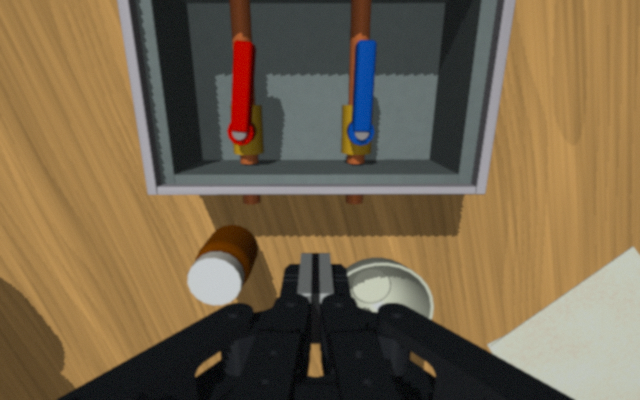

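View pics/c7.png

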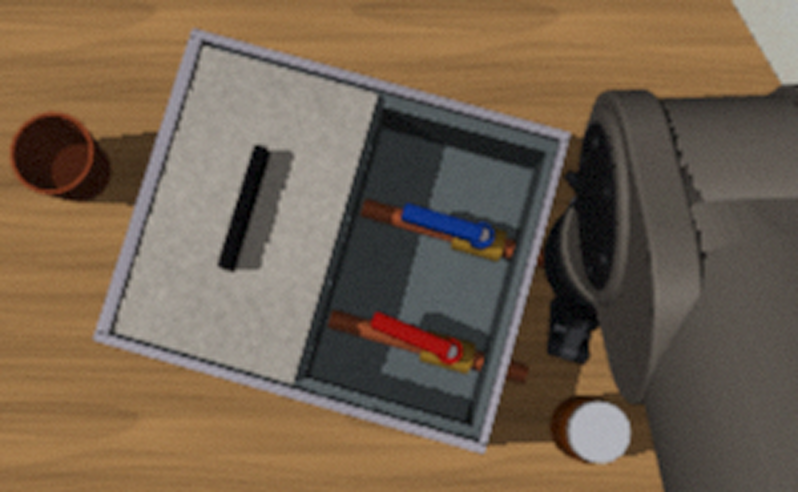

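```bash
python3 - <<'E'
from h import *
f=dict(np.load('pics/t7.npz'))
c=lambda u,v,z:px(f,180+(u+.5)/2.66-.5,105+(v+.5)/2.66-.5,z)
for n,p in dict(rp=(452,352),rt=(376,320),bp=(486,234),bt=(405,212)).items(): print(n,L(c(*p,.076)))
f=dict(np.load('pics/w7.npz'))
for n,p in dict(rp=(240,132),rt=(243,41),bp=(361,132),bt=(367,41)).items(): print(n,L(px(f,*p,.076)))
E
```

```text
rp [-0.0689 -0.1259  0.076 ]
rt [-0.0602 -0.0541  0.076 ]
bp [ 0.0401 -0.1272  0.076 ]
bt [ 0.0395 -0.0526  0.076 ]
rp [-0.0668 -0.1238  0.076 ]
rt [-0.0593 -0.052   0.076 ]
bp [ 0.0386 -0.124   0.076 ]
bt [ 0.0406 -0.0521  0.076 ]
```

```bash
python3 - <<'E'
from h import *
tool()
for th in np.linspace(0.0,1.6,9):
    u=np.array([np.sin(th),np.cos(th)]);n=np.array([np.cos(th),-np.sin(th)])
    h=14.5*abs(n[0])+11*abs(n[1])
    print(round(th,2),(np.array([-68,-125])+52*u-(8+h)*n).round(1))
E
```

```text
clk 7.3667 box tcp [-0.0016 -0.1798  0.248 ] tip z 0.229 zaxis ang -15.91 tooly [-0.    -0.002 -1.   ] F [0.6 0.4 0.4] w -0.00019052160347357678 q [ 0.52  0.24 -0.5   1.93  0.14  1.   -0.32]
0.0 [-90.5 -73. ]
0.2 [-81.6 -69.2]
0.4 [-71.4 -67.1]
0.6 [-60.2 -67.3]
0.8 [-48.8 -70.1]
1.0 [-37.8 -75.8]
1.2 [-28.1 -84.2]
1.4 [-20.4 -95.2]
1.6 [ -15.5 -107.1]
```

Emit:
jog_arm:
  motion:
    - [0,[-0.022,0,-0.019],[0,0,0]]
    - [0,[-0.022,0,-0.019],[0,0,0]]
    - [0,[-0.022,0,-0.019],[0,0,0]]
    - [0,[-0.022,0,-0.019],[0,0,0]]
    - [0,[-0.022,0,-0.019],[0,0,0]]
    - [0,[0,0.025,0],[0,0,0]]
    - [0,[0,0.025,0],[0,0,0]]
    - [0,[0,0.025,0],[0,0,0]]
    - [0,[0,0,0],[0,0,0]]
    - [0,[0,0,0],[0,0,0]]

```text
clock: 8.2
tcp_pos: [0.4321, 0.0333, 0.1726]
orientation: [-1.071, 1.406, -1.403]
contact_force: [0.9, 0.4, -0.8]
grip_width: 0.0004
```

```bash
python3 - <<'E'
from h import *
tool(); grab('wrist','w8')
E
```

```text
clk 8.2 box tcp [-0.097  -0.0635  0.1726] tip z 0.1536 zaxis ang -15.39 tooly [-0.002  0.001 -1.   ] F [ 0.9  0.4 -0.8] w 0.00044587420505755185 q [ 0.32  0.24 -0.6   2.15  0.19  0.8  -0.67]
```

View pics/w8.png

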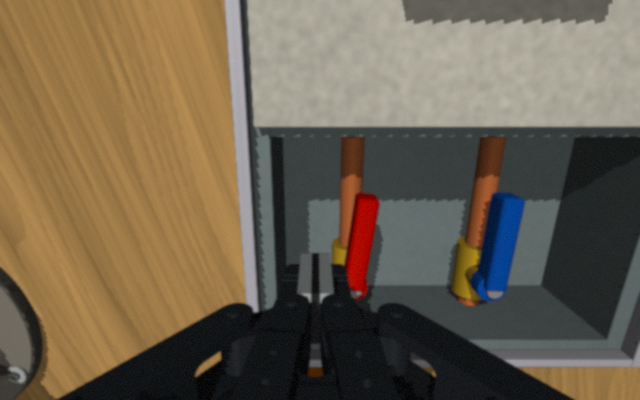

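Emit:
jog_arm:
  motion:
    - [0,[0.006,0.01,0],[0,0,0]]
    - [0,[0,0.02,0],[0,0,0]]
    - [0,[0,0.02,0],[0,0,0]]
    - [0,[0,0.02,0],[0,0,0]]
    - [0,[0,0.015,0],[0,0,0]]
    - [0,[0,0.008,0],[0,0,0]]
    - [0,[0,0,0],[0,0,0]]
    - [0,[0,0,0],[0,0,0]]

```text
clock: 8.92
tcp_pos: [0.4318, 0.027, 0.0802]
orientation: [-1.069, 1.405, -1.405]
contact_force: [0.3, 0.1, -0.0]
grip_width: -0.0002
```

```bash
python3 - <<'E'
from h import *
tool(); grab('wrist','w9'); grab('side','s9')
E
```

```text
clk 8.9167 box tcp [-0.0956 -0.0697  0.0802] tip z 0.0612 zaxis ang -15.46 tooly [ 0.001  0.    -1.   ] F [ 0.3  0.1 -0. ] w -0.0001650466215354725 q [ 0.24  0.4  -0.52  2.23  0.35  0.59 -0.81]
```

View pics/w9.png

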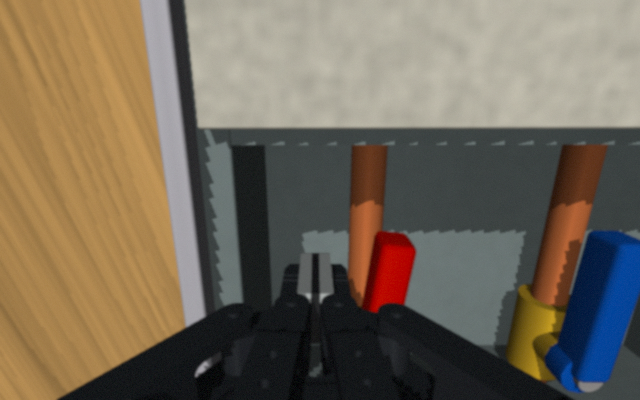

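View pics/s9.png

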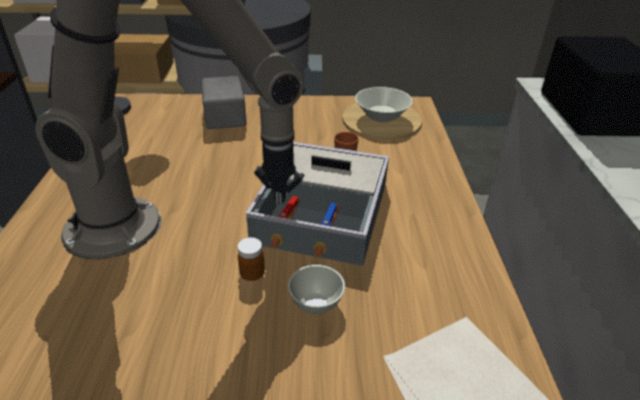

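Emit:
jog_arm:
  motion:
    - [0,[0,0,0.007],[0,0,0]]
    - [0,[0,0,0.007],[0,0,0]]
    - [0,[-0.001,0,0.005],[0,0,0]]
    - [0,[-0.001,0,0.005],[0,0,0]]
    - [0,[0,0,0.006],[0,0,0]]
    - [0,[0,0,0.005],[0,0,0]]
    - [0,[0.001,0,0.006],[0,0,0]]
    - [0,[0.002,0,0.005],[0,0,0]]
    - [0,[0,0,0],[0,0,0]]

```text
clock: 9.77
tcp_pos: [0.4768, 0.0134, 0.0797]
orientation: [-1.067, 1.405, -1.406]
contact_force: [-1.4, 0.8, -0.3]
grip_width: -0.0002
```

```bash
python3 - <<'E'
from h import *
tool(); grab('wrist','w10')
E
```

```text
clk 9.7667 box tcp [-0.0486 -0.071   0.0797] tip z 0.0607 zaxis ang -15.5 tooly [ 0.001  0.    -1.   ] F [-1.4  0.8 -0.3] w -0.00022658556844346576 q [ 0.26  0.45 -0.5   2.13  0.36  0.64 -0.77]
```

View pics/w10.png

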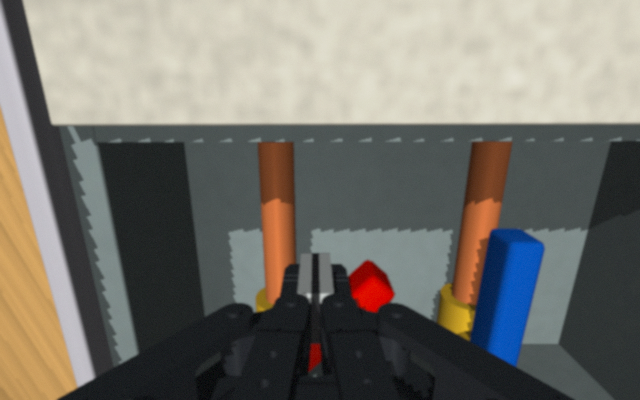

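Emit:
jog_arm:
  motion:
    - [0,[0.002,0,0.005],[0,0,0]]
    - [0,[0.003,0,0.006],[0,0,0]]
    - [0,[0.004,0,0.005],[0,0,0]]
    - [0,[0.004,0,0.005],[0,0,0]]
    - [0,[0.005,0,0.004],[0,0,0]]
    - [0,[0.006,0,0.004],[0,0,0]]
    - [0,[0.005,0,0.002],[0,0,0]]
    - [0,[0.005,0,0.002],[0,0,0]]
    - [0,[0,0,0],[0,0,0]]

```text
clock: 10.57
tcp_pos: [0.4987, -0.0284, 0.0799]
orientation: [-1.067, 1.405, -1.406]
contact_force: [-0.9, 3.5, -0.4]
grip_width: -0.0001
```

```bash
python3 - <<'E'
from h import *
tool(); grab('wrist','w11')
E
```

```text
clk 10.5667 box tcp [-0.0164 -0.1054  0.0799] tip z 0.0609 zaxis ang -15.51 tooly [ 0.001  0.001 -1.   ] F [-0.9  3.5 -0.4] w -5.759501435372378e-05 q [ 0.33  0.48 -0.49  2.08  0.36  0.66 -0.67]
```

View pics/w11.png

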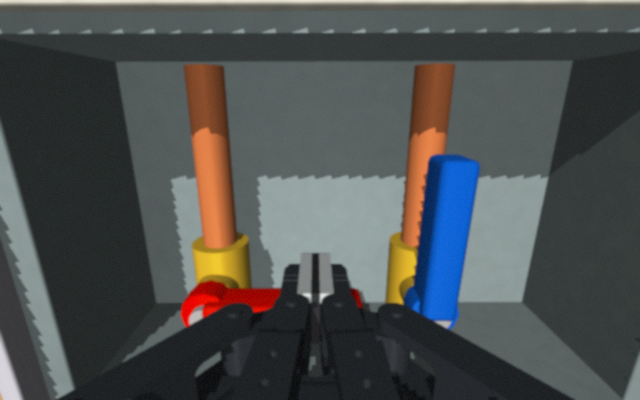

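Nearly across. I push gently until the force rises at the stop.

Emit:
jog_arm:
  motion:
    - [0,[0.001,0,0],[0,0,0]]
    - [0,[0.001,0,0],[0,0,0]]
    - [0,[0.001,0,0],[0,0,0]]
    - [0,[0.001,0,0],[0,0,0]]
    - [0,[0,0,0],[0,0,0]]
    - [0,[0,0,0],[0,0,0]]

```text
clock: 11.12
tcp_pos: [0.4986, -0.0286, 0.08]
orientation: [-1.065, 1.403, -1.401]
contact_force: [2.9, 10.6, -5.6]
grip_width: 0.0003
```

```bash
python3 - <<'E'
from h import *
tool()
E
```

```text
clk 11.1167 box tcp [-0.0165 -0.1057  0.08  ] tip z 0.061 zaxis ang -15.3 tooly [ 0.004  0.004 -1.   ] F [ 2.9 10.6 -5.6] w 0.0002520433839168112 q [ 0.34  0.48 -0.49  2.08  0.36  0.66 -0.66]
```

Emit:
jog_arm:
  motion:
    - [0,[-0.01,0,0],[0,0,0]]
    - [0,[-0.01,0,0],[0,0,0]]
    - [0,[-0.008,0,0],[0,0,0]]
    - [0,[0,-0.02,0],[0,0,0]]
    - [0,[0,-0.03,0],[0,0,0]]
    - [0,[0,-0.03,0],[0,0,0]]
    - [0,[0,-0.03,0],[0,0,0]]
    - [0,[0,-0.03,0],[0,0,0]]
    - [0,[0,-0.03,0],[0,0,0]]
    - [0,[0.02,0,0],[0,0,0]]

```text
clock: 11.95
tcp_pos: [0.5033, -0.0197, 0.2562]
orientation: [-1.062, 1.393, -1.404]
contact_force: [0.6, 0.6, 0.3]
grip_width: -0.0002
```

Emit:
jog_arm:
  motion:
    - [0,[0.03,0,0],[0,0,0]]
    - [0,[0.03,0,0],[0,0,0]]
    - [0,[0.03,0,0],[0,0,0]]
    - [0,[0,0,0],[0,0,0]]
    - [0,[0,0,0],[0,0,0]]

```text
clock: 12.37
tcp_pos: [0.4748, -0.1125, 0.2498]
orientation: [-1.068, 1.407, -1.409]
contact_force: [-0.2, 0.8, -0.1]
grip_width: -0.0001
```

```bash
python3 - <<'E'
from h import *
tool(); grab('wrist','w12'); f=grab('top','t12')
a=f['image'][105:290,180:480,::-1]
cv2.imwrite('pics/c12.png',cv2.resize(a,None,fx=2.66,fy=2.66,interpolation=cv2.INTER_CUBIC))
E
```

```text
clk 12.3667 box tcp [-0.0174 -0.1929  0.2498] tip z 0.2308 zaxis ang -15.68 tooly [-0.    -0.001 -1.   ] F [-0.2  0.8 -0.1] w -0.0001421969789427429 q [ 0.58  0.21 -0.53  1.96  0.13  1.   -0.29]
```

View pics/w12.png

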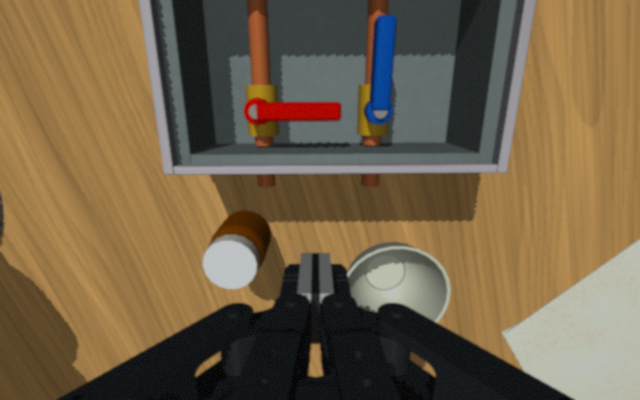

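View pics/c12.png

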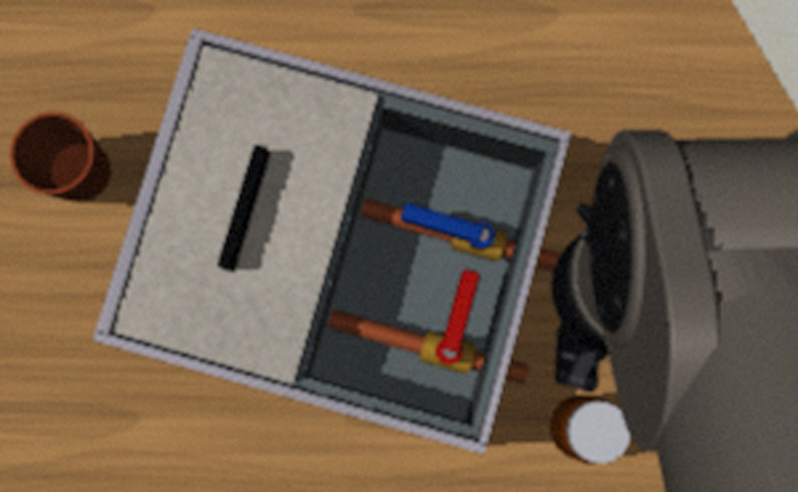

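```bash
python3 - <<'E'
from h import *
f=dict(np.load('pics/w12.npz'))
P={n:L(px(f,*p,.076)) for n,p in dict(rp=(256,111),rt=(341,111),bp=(378,112),bt=(386,17)).items()}
print(P); d=P['rt']-P['rp']; print('theta',np.arctan2(d[0],d[1]))
f=dict(np.load('pics/t12.npz'))
c=lambda u,v,z:px(f,180+(u+.5)/2.66-.5,105+(v+.5)/2.66-.5,z)
print('bt',L(c(405,212,.076)),'ridge',L(c(260,146,.119)),'cover edge',L(c(381,97,.093)),L(c(298,383,.093)))
print('jar',L(c(598,433,.085)),'cup',L(c(53,154,.085)))
r.hand_in(); tool()
E
```

```text
{'rp': array([-0.0677, -0.1239,  0.076 ]), 'rt': array([ 0.0053, -0.1244,  0.076 ]), 'bp': array([ 0.0371, -0.1254,  0.076 ]), 'bt': array([ 0.0397, -0.0529,  0.076 ])}
theta 1.5776455347588316
bt [ 0.0395 -0.0526  0.076 ] ridge [0.0536 0.0814 0.119 ] cover edge [ 0.1304 -0.0044  0.093 ] [-0.1314 -0.0049  0.093 ]
jar [-0.1016 -0.2642  0.085 ] cup [0.0025 0.2636 0.085 ]
the job is handed in; nothing more can be done
the job is handed in; nothing more can be done
```

The cover is at its end stop and the red handle is shut. The arm has backed away, and I handed the job in at about 12.4 s of the 48 s allowed.

- **Cover:** I pushed it along the rails by its ridge, with the fingers half open, until it met the stop. In the top view the ridge measures box y of about +80 mm. The cover's rear edge measures -4.4 and -4.9 mm at its two ends, where about -2.5 mm is expected, so it lies within about 2 mm of the stop, square and flat.
- **Red handle:** I pushed it round with shut fingers until the force rose to about 11 N with no further motion. The last wrist picture gives an angle of 1.578 rad, against 1.571 for shut.
- **Blue handle:** its tip measures within 1 mm of where it was before I turned the red handle. I could not see it before the cover moved.
- **Bowl, jar and cup:** the jar and cup show in the same place as at the start in the top view. The arm hid the bowl there, so I could not measure it; the wrist view shows it standing upright. The arm met no unexpected force near it.
- **Arm:** it was clear of everything, with the fingertips about 0.23 m above the bench.

No check failed or disagreed. `hand_in` reports no verdict, so I can't confirm the judged result.

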